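# Weigh a drying cartridge and fit it to its gas port

## Task

Check-weigh the wide drying cartridge and fit it: first stand it upright in the middle of the balance pan, gently so that the pan is not pressed down to its stop, let go and leave it there for two seconds. Then take it to the gas port with the wider spigot and push it down over the spigot until the black sealing collar is fully down, and let go. Leave the slim cartridge and everything else on the bench where it is.

Things in the scene. Friction and masses are not known exactly. Their poses are not given: they have to be found in the camera images.
- wide_cartridge: Wide drying cartridge, loose, upright, 135 mm tall, 0.26 to 0.44 kg. White cylinder 60 mm in diameter with a metal band, to 90 mm height; above it a square grey grip head 36 x 36 mm, 90 to 135 mm, flat sides square to the body's x and y axes. Open underneath: round socket 44 mm in diameter, 75 mm deep. Origin: centre of the underside, z up its axis. It and the slim one may swap places.
- slim_cartridge: The slim cartridge, same shape and height (135 mm) but 40 mm in diameter with a 26 mm square head; loose, upright, not to be moved. Origin: centre of the underside.
- pan_top (a point): Centre of the top face of the balance pan, a round steel plate 120 mm in diameter on a white top-loading balance (housing 260 x 190 mm, 54 mm high, with a black display at one end). Unloaded, the pan top is 78 mm above the bench. Moves with the pan; z up.
- pan (a joint): How far the sprung pan is pressed down, m: 0 empty, 0.0043 to 0.0072 under the wide cartridge, stop at 0.014 (spring about 0.6 N per mm).
- collar_top (a point): Centre of the top face of the black sealing collar round the foot of the wide port's spigot. The collar is a ring 64 mm in diameter, top face 60 mm above the bench when up, 48 mm when fully down; the cartridge's lower rim pushes it down. Moves with the collar; z up along the spigot.
- collar (a joint): How far the collar has been pushed down, m: 0 up, 0.012 fully down against its stop. It slides stiffly (about 8 N plus 1.5 N per 10 mm/s) and stays where it is left; the cartridge's own weight does not move it.
- wide_spigot_tip (a point): Tip of the wide port's upright metal spigot, on its axis, 110 mm above the bench. Spigot 41 mm in diameter, narrowing over its last 15 mm to 25 mm at the tip. The port is fixed to the bench on a round foot 84 mm in diameter, with a short pipe stub low on one side.
- slim_spigot_tip (a point): Tip of the other port's spigot, 110 mm above the bench, only 22 mm in diameter, with a 44 mm collar; not the one to use. The two ports may stand in either of two places.
- beaker: Glass beaker 56 mm in diameter, 70 mm tall, loose, between the cartridges. Origin: centre of the underside.
- amber_bottle: Amber glass bottle 60 mm in diameter, 140 mm tall. Origin: centre of the underside.
- white_bottle: White plastic bottle 54 mm in diameter, 130 mm tall. Origin: centre of the underside.
- jar: Glass jar with lid, 64 mm in diameter, 80 mm tall. Origin: centre of the underside.
- spatula: Steel spatula 170 mm long lying flat along its x axis. Origin: under its middle.
- tip_box: Grey closed box of pipette tips, 120 x 85 x 70 mm. Origin: centre of the underside.
Mind the look-alikes: they are no part of the job. Leave any green look-alike of the part that bears collar_top alone.

How it is judged:
By the outcome, as a careful person would: the job done as asked, in the order asked, and still so for the second after the job is handed in, with the robot touching nothing.
It also fails if it takes over 64 s, if anything falls off the work surface, if the arm or the gripper's body presses on something with over 40 N, if the wrist force passes 120 N, or if a joint passes its speed limit or range.

## Robot

A 7-joint arm with a two-finger parallel gripper is mounted at the origin on the work surface. World frame = base frame: x ahead of the robot, y to its left, z up, the work surface at z = 0. Lengths are in mm, angles in degrees, forces in N, time in s.
With the tool pointing down it reaches from about 425 to 875 mm from the base axis. Payload 9.9 kg.
Tool frame: the origin (TCP) lies midway between the tips of the shut fingers; the grasp point (between the pads) lies 19 mm behind it; z points along the fingers, y is the line along which they close (so a half turn about z gives the same grasp; the last joint's range is limited). The gripper opens to 85 mm and grips with 20 to 120 N. Pads are 22 mm wide; open, the fingers measure 114 mm over their backs; the gripper's body (76 mm by 85 mm) begins 54 mm behind the grasp point. The pads swing forward as they close: fully open they stand 13 mm farther back than shut.
Start: joints at [62.063, 32.985, 1.427, 82.34, -0.859, 64.687, -3.237], TCP at [265.223, -620.714, 231.289] pointing down, gripper open.
Joint ranges: [-157.87, 157.87], [-19.46, 123.44], [-87.15, 90], [11.01, 140.99], [-62.26, 242.26], [9.8, 113.94], [-161.44, 161.44]. Speed limits (degrees/s): [127.2, 127.2, 172.46, 172.46, 180, 180, 180].

## Interface

Orientations are given as a 3x3 rotation matrix whose columns are the frame's x, y, z axes.
In Python, from workcell import manip gives the robot as it stands.
- The arm moves only by the tool play_rows, never from a script. Its argument "plan" is a list of rows, each an object of numbers: "wx", "wy", "wz": the turn, a rotation vector about the world's x, y, z in degrees; "x", "y", "z": the shift along the world's x, y, z in cm; "gripper": the opening, from 0 (shut) to 1 (fully open). A call has 1 to 5 rows; each row shifts and turns the commanded pose from where the row before left it; what a row does not reach is not made up. A row lasts 1/8 s, in which the tool goes at most 62.5 mm and 10.7 degrees, less where a joint would pass 70% of its speed; a pose out of reach is approached as far as the arm can. A call with a gripper value outside its range is refused whole. The fingers move at their own pace and stop on an object; "newtons" is the grip in N (left out, the last holds). Time passes only in rows, so rows that do not move let the fingers close. It gives the time, the measured TCP pose, the force, the opening and the grip force at its end, in the units of the state.
- manip.state(): the state, without advancing time (a new reading comes with each control period).
- manip.snapshot(name): name is "scene" or "side" or "wrist"; returns the picture (400x640x3 uint8, blue, green, red); there is no depth.
- manip.get_calibration(name): a dict with "K" (3x3 intrinsics, pixels), "distortion" ([k1, k2, p1, p2, k3] as OpenCV has them; the pictures are not rectified), "rvec" (rotation vector, rad) and "tvec" (3), from world to camera coordinates, as OpenCV has them. Camera axes: x right, y down, z forward; pixel columns grow to the right and rows downward; lengths in mm; the calibration is good to about 2 mm. A picture is of the moment at which its call begins: read the wrist's pose just before it. get_calibration takes no time and is no camera call; for the wrist camera it gives the pose at the moment of the call.
- manip.job_done(): hands the job in; it is judged then, once.
The state is a dict: "t": time; "q": joint angles; "joint_velocities": joint speeds; "joint_torque": joint torques, N m; "position": TCP position; "orientation": TCP orientation; "force": force on the tool from outside, world axes, zero at the start; "wrist_torque": the same for the moment, N m; "gripper_width": opening from 0.0 (shut) to 1.0 (fully open); "grasp_force": force on a finger pad.
Only numpy, scipy, OpenCV 4.12 (cv2) and the standard library are available. Lean on these libraries where they do the work, as an engineer would, in place of code of your own. Each camera call takes 0.05 s, during which the arm holds its last target. There are 200 camera calls.

## Working session

There is one attempt and no reset: what is moved stays moved. The work goes in short steps, Python scripts to look and compute and a tool call to move; the robot and the scene stay as the last step left them, time stands still between calls to the robot, and variables do not carry over. Pictures are saved under pics/ and viewed, at most 10 in all, crops included, and the job is handed in when it is done.

Besides the shell and the picture viewer there is one more tool, called after "Call:" by a JSON object that holds its "name" and its "arguments", one argument or row to a line. play_rows: Moves the arm, as the interface text tells. Its arguments: {"type":"object","properties":{"plan":{"type":"array"},"newtons":{"type":"number"}},"required":["plan"]}

```bash
mkdir -p pics; python3 - <<'E'
from workcell import manip
import cv2
for n in ("scene","side"):
    cv2.imwrite(f"pics/{n}0.png",manip.snapshot(n))
    c=manip.get_calibration(n);print(n,c)
print(manip.state())
E
```

```text
scene {'K': array([[477.32572701,   0.        , 309.62532267],
       [  0.        , 477.32572701, 201.73763288],
       [  0.        ,   0.        ,   1.        ]]), 'distortion': array([-0.01953468,  0.        ,  0.        ,  0.        ,  0.        ]), 'rvec': array([ 2.3863068 ,  0.71095105, -0.26600884]), 'tvec': array([-432.50315088, -184.19177304, 1815.62753305])}
side {'K': array([[462.56990524,   0.        , 319.81082985],
       [  0.        , 462.56990524, 198.67256416],
       [  0.        ,   0.        ,   1.        ]]), 'distortion': array([0.01862281, 0.        , 0.        , 0.        , 0.        ]), 'rvec': array([ 0.13581683, -2.79287067,  1.32042875]), 'tvec': array([ 513.41929149,  150.25831942, 1184.14312424])}
{'t': 0.1, 'q': array([62.06220573, 33.02711594,  1.42432396, 82.38103242, -0.85943739,
       64.68562327, -3.2365309 ]), 'joint_velocities': array([-0.06495054, -0.14798018, -0.02735374, -0.08623029, -0.01164127,
       -0.02918736,  0.02908756]), 'joint_torque': array([ 6.74721246e-03, -7.67303896e+01,  2.25847855e+00, -2.86603332e+01,
        1.60565274e-02,  8.57712555e-03,  2.67951958e-05]), 'position': array([ 265.06757288, -620.34721857,  230.54130046]), 'orientation': array([[ 9.19558410e-01,  3.92952819e-01, -6.43110475e-04],
       [ 3.92953337e-01, -9.19557492e-01,  1.30163803e-03],
       [-7.98947214e-05, -1.44964461e-03, -9.99998946e-01]]), 'force': array([-0.33845409,  0.1213598 , -0.70132815]), 'wrist_torque': array([ 0.00375937,  0.02325376, -0.01430813]), 'grasp_force': 0.0, 'gripper_width': 1.0007177740652549}
```

View pics/scene0.png

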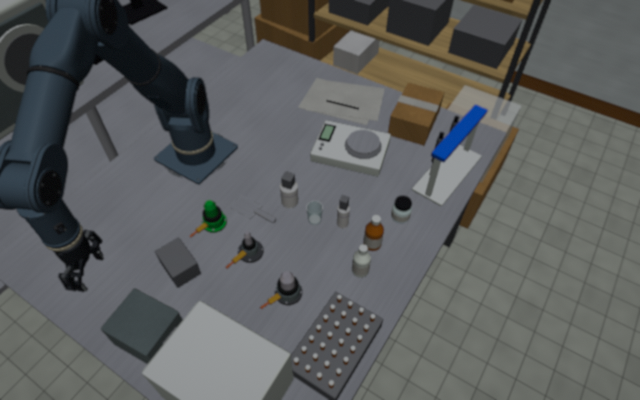

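View pics/side0.png

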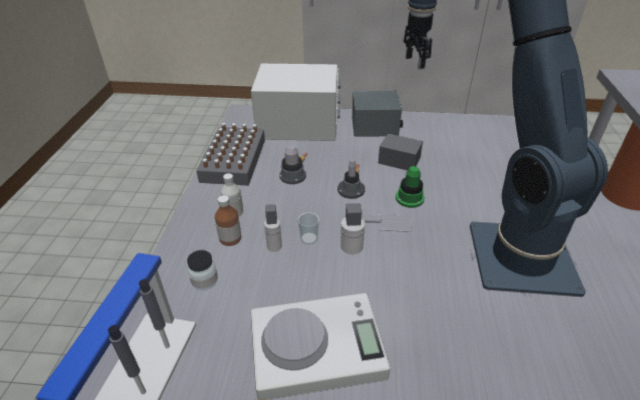

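The wide cartridge is at scene (289,190) / side (352,230). The wide port is at scene (288,288) / side (292,165), and the balance pan at scene (362,143) / side (295,338). I'll zoom in next for exact pixels.

```bash
python3 - <<'E'
import cv2,numpy as np
def cr(n,u,v,w,h,s):
    im=cv2.imread(f"pics/{n}0.png")[v:v+h,u:u+w]
    im=cv2.resize(im,None,fx=s,fy=s,interpolation=cv2.INTER_CUBIC)
    im=np.clip(im.astype(float)*1.5,0,255).astype(np.uint8)
    for i in range(0,w,10):
        cv2.line(im,(i*s,0),(i*s,6),(0,255,255),1)
        if i%20==0: cv2.putText(im,str(u+i),(i*s,16),0,.35,(0,255,255),1)
    for i in range(0,h,10):
        cv2.line(im,(0,i*s),(6,i*s),(0,255,255),1); 
        if i%20==0: cv2.putText(im,str(v+i),(8,i*s+4),0,.35,(0,255,255),1)
    return im
a=cr("scene",265,160,66,100,6);b=cr("side",325,190,66,100,6)
cv2.imwrite("pics/cart.png",np.hstack([a,b]))
a=cr("scene",255,255,66,70,6);b=cr("side",265,130,66,70,6)
cv2.imwrite("pics/port.png",np.hstack([a,b]))
a=cr("scene",305,110,100,70,4);b=cr("side",245,290,100,100,4)
a=cv2.copyMakeBorder(a,0,120,0,0,0)
cv2.imwrite("pics/pan.png",np.hstack([a,b]))
E
```

```text
(no output)
```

View pics/cart.png

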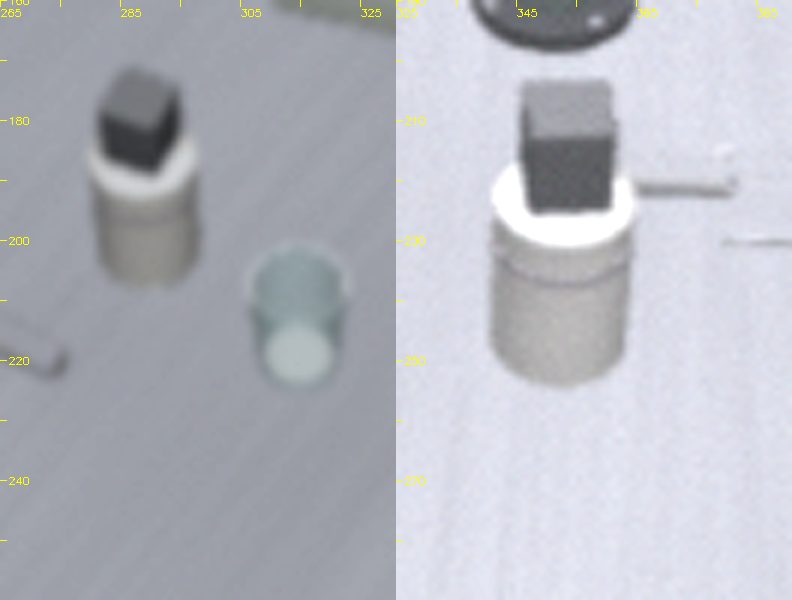

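View pics/port.png

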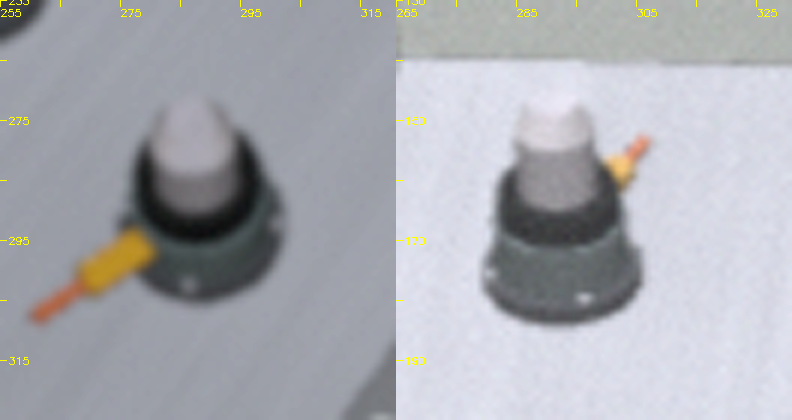

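View pics/pan.png

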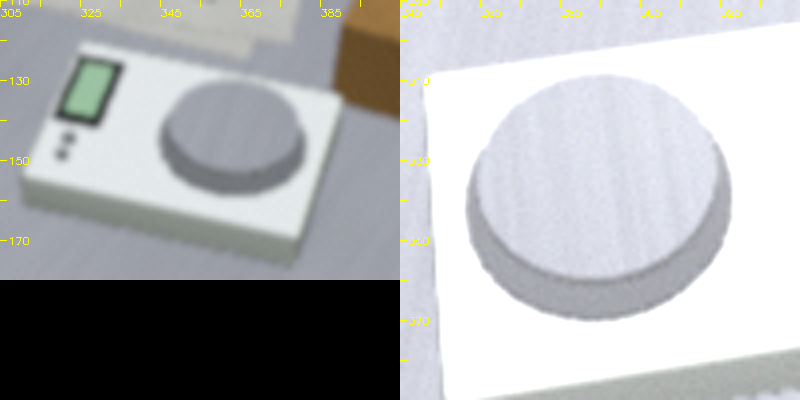

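The cartridge's head top spans side px 346–361 × 203–213. The wide port (bigger white spigot, black collar) and the pan ellipse are both clear.

```bash
cat > h.py <<'E'
import cv2,numpy as np
from workcell import manip
from scipy.optimize import least_squares
def proj(n,P):
    c=manip.get_calibration(n)
    return cv2.projectPoints(np.float64(P).reshape(-1,3),c["rvec"],c["tvec"],c["K"],c["distortion"])[0].reshape(-1,2)
def onplane(n,px,z):
    c=manip.get_calibration(n);R=cv2.Rodrigues(c["rvec"])[0]
    u=cv2.undistortPoints(np.float64(px).reshape(-1,1,2),c["K"],c["distortion"]).reshape(-1,2)
    d=np.c_[u,np.ones(len(u))]@R;o=-R.T@c["tvec"]
    return (o+d*((z-o[2])/d[:,2])[:,None])[:,:2]
def circ(x,y,z,r):
    a=np.linspace(0,2*np.pi,73);return np.c_[x+r*np.cos(a),y+r*np.sin(a),0*a+z]
E
python3 - <<'E'
from h import *
o=.4
hs=onplane("scene",np.array([(287.5,171.3),(295,175.3),(290.3,180.8),(281.7,178.3)])-o,135)
hd=onplane("side",np.array([(346,203.7),(360.8,203.3),(361.5,212.5),(346.5,213)])-o,135)
for h in(hs,hd):
    e=np.diff(np.vstack([h,h[:1]]),axis=0)
    print("head",h.mean(0),np.linalg.norm(e,axis=1),np.degrees(np.arctan2(e[:,1],e[:,0]))%90)
print("pan",onplane("scene",[(362.6,141.2)],78),onplane("side",[(293.9,334.1)],78))
# ellipse boundary extents by silhouettes: spigot shoulder & foot centre
def ext(n,x,y,z,r):
    p=proj(n,circ(x,y,z,r));return p.min(0),p.max(0)
# foot: side x 483..642/6, bottom y 324/6 ; scene right 284, bottom 301, left hidden ; spigot sides
def res(p):
    x,y=p
    a0,a1=ext("side",x,y,0,42);b0,b1=ext("scene",x,y,0,42)
    s0,s1=ext("side",x,y,80,20.5);t0,t1=ext("scene",x,y,80,20.5)
    S=lambda v,o:v/6+o-.4
    return [a0[0]-S(483-396,265),a1[0]-S(642-396,265),a1[1]-S(325,130),b1[0]-S(284,255),b1[1]-S(302,255),
      s0[0]-S(518-396,265),s1[0]-S(594-396,265),t0[0]-S(150,255),t1[0]-S(240,255)]
s=least_squares(res,hs.mean(0)+[100,-200]);print("port",s.x,np.round(s.fun,1))
# body silhouettes
def res2(p):
    x,y=p
    a0,a1=ext("side",x,y,0,30);b0,b1=ext("scene",x,y,0,30);c0,c1=ext("side",x,y,90,30);d0,d1=ext("scene",x,y,90,30)
    return [a1[1]-(190+386/6-.4),b1[1]-(160+288/6-.4),c0[0]-(325+95/6-.4),c1[0]-(325+240/6-.4),d0[0]-(265+88/6-.4),d1[0]-(265+200/6-.4)]
s=least_squares(res2,hs.mean(0));print("cart",s.x,np.round(s.fun,1))
E
```

```text
head [435.90033977   1.55464193] [30.79883627 27.85416268 30.38377788 35.34314292] [87.90167129  1.44653897 12.01736675  2.85994535]
head [432.48226889   2.07312023] [36.72971332 34.70621292 36.38181285 35.01553774] [7.68785425 4.66728339 8.20169275 5.26629475]
pan [[535.05868566 325.9975478 ]] [[533.68318368 333.45560097]]
port [ 632.30737143 -290.14179238] [-0.1  0.1  0.9  0.1  0.4 -0.5  0.3  0.2 -0.7]
cart [433.20086357   1.49221941] [ 0.9  0.6 -0.1 -0.3 -0.  -0.7]
```

Call:
{"name": "play_rows", "arguments": {
  "plan": [
    {"x":1,"y":3,"z":1.5,"gripper":1},
    {"x":1.3,"y":5,"z":1.5,"wz":-2},
    {"x":1.3,"y":5,"z":1.5,"wz":-2},
    {"x":1.3,"y":5,"z":0.5,"wz":-2},
    {"x":1.3,"y":5,"wz":-2}
  ]
}}

```text
schema error: expected keys wx, wy, wz, x, y, z, gripper
```

Call:
{"name": "play_rows", "arguments": {
  "plan": [
    {"x":1.3,"y":5,"wz":-2},
    {"x":1.3,"y":5,"wz":-2},
    {"x":1.3,"y":5,"wz":-2},
    {"x":1.3,"y":5,"wz":-2},
    {"x":1.3,"y":5,"wz":-1}
  ]
}}

```text
schema error: expected keys wx, wy, wz, x, y, z, gripper
```

Call:
{"name": "play_rows", "arguments": {
  "plan": [
    {"x":1.3,"y":5},
    {"x":1.3,"y":5},
    {"x":1.3,"y":3},
    {"x":0.5,"y":1.3},
    {}
  ]
}}

```text
schema error: expected keys wx, wy, wz, x, y, z, gripper
```

Call:
{"name": "play_rows", "arguments": {
  "plan": [
    {"wx":0,"wy":0,"wz":0,"x":1,"y":3,"z":1.5,"gripper":1},
    {"wx":0,"wy":0,"wz":-2,"x":1.3,"y":5,"z":1.5,"gripper":1},
    {"wx":0,"wy":0,"wz":-2,"x":1.3,"y":5,"z":1.5,"gripper":1},
    {"wx":0,"wy":0,"wz":-2,"x":1.3,"y":5,"z":0.5,"gripper":1},
    {"wx":0,"wy":0,"wz":-2,"x":1.3,"y":5,"z":0,"gripper":1}
  ]
}}

```text
t: 0.72
position: [327.6, -389.1, 281.6]
orientation: [[0.966, 0.26, 0.001], [0.26, -0.966, -0.0], [0.0, 0.0, -1.0]]
force: [0.8, 0.4, -0.5]
gripper_width: 1.005
grasp_force: 0.0
```

Call:
{"name": "play_rows", "arguments": {
  "plan": [
    {"wx":0,"wy":0,"wz":-2,"x":1.3,"y":5,"z":0,"gripper":1},
    {"wx":0,"wy":0,"wz":-2,"x":1.3,"y":5,"z":0,"gripper":1},
    {"wx":0,"wy":0,"wz":-2,"x":1.3,"y":5,"z":0,"gripper":1},
    {"wx":0,"wy":0,"wz":-2,"x":1.3,"y":5,"z":0,"gripper":1},
    {"wx":0,"wy":0,"wz":-1,"x":1.3,"y":5,"z":0,"gripper":1}
  ]
}}

```text
t: 1.35
position: [392.2, -139.0, 281.3]
orientation: [[0.994, 0.106, -0.0], [0.106, -0.994, -0.0], [-0.0, 0.0, -1.0]]
force: [1.5, -0.6, 1.0]
gripper_width: 1.001
grasp_force: 0.0
```

Call:
{"name": "play_rows", "arguments": {
  "plan": [
    {"wx":0,"wy":0,"wz":0,"x":1.3,"y":5,"z":0,"gripper":1},
    {"wx":0,"wy":0,"wz":0,"x":1.3,"y":5,"z":0,"gripper":1},
    {"wx":0,"wy":0,"wz":0,"x":1.3,"y":3,"z":0,"gripper":1},
    {"wx":0,"wy":0,"wz":0,"x":0.5,"y":1.3,"z":0,"gripper":1},
    {"wx":0,"wy":0,"wz":0,"x":0,"y":0,"z":0,"gripper":1}
  ]
}}

```text
t: 1.98
position: [436.1, 2.2, 281.0]
orientation: [[0.994, 0.108, -0.001], [0.108, -0.994, -0.0], [-0.001, 0.0, -1.0]]
force: [-0.7, 0.2, -0.9]
gripper_width: 1.0
grasp_force: 0.0
```

```bash
python3 - <<'E'
from h import *
c=manip.get_calibration("wrist");im=manip.snapshot("wrist")
R=cv2.Rodrigues(c["rvec"])[0];print(-R.T@c["tvec"],R[2],c["K"][0,0],manip.state()["position"])
cv2.imwrite("pics/w1raw.png",im)
im=np.clip(im*1.4,0,255).astype(np.uint8)
for dx,dy in((0,0),):
  for z,r in((90,30),(0,30)): cv2.polylines(im,[np.int32(proj("wrist",circ(433,1.8,z,r)))],1,(0,0,255))
  a=np.radians(6.2);s=18;q=[(433+s*(i*np.cos(a)-j*np.sin(a)),1.8+s*(i*np.sin(a)+j*np.cos(a)),135) for i,j in((1,1),(-1,1),(-1,-1),(1,-1))]
  cv2.polylines(im,[np.int32(proj("wrist",q))],1,(0,255,0))
cv2.imwrite("pics/w1.png",im)
E
```

```text
[503.08940407  12.10833633 424.60050811] [-0.26444601 -0.0282529  -0.96398656] 332.78605949201767 [435.83400893   1.33996927 281.03281404]
```

View pics/w1.png

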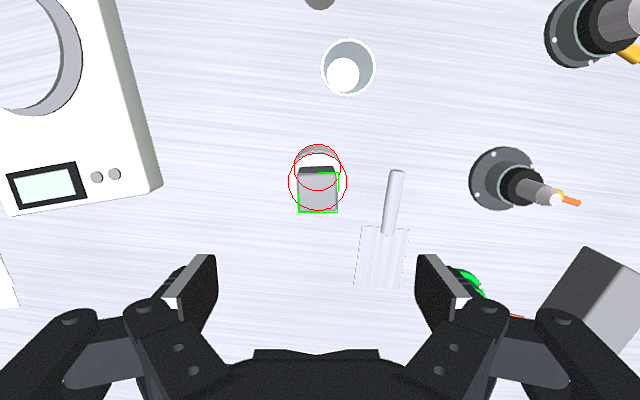

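The overlay matches the head (wrist px 298–337 × 173–211) to about a pixel, and the yaw agrees. I'll descend and grip.

Call:
{"name": "play_rows", "arguments": {
  "newtons": 50,
  "plan": [
    {"wx":0,"wy":0,"wz":0,"x":-0.1,"y":0,"z":-3,"gripper":1},
    {"wx":0,"wy":0,"wz":0,"x":-0.2,"y":0,"z":-5,"gripper":1},
    {"wx":0,"wy":0,"wz":0,"x":0,"y":0,"z":-5,"gripper":1},
    {"wx":0,"wy":0,"wz":0,"x":0,"y":0,"z":-4,"gripper":1},
    {"wx":0,"wy":0,"wz":0,"x":0,"y":0,"z":-1,"gripper":1}
  ]
}}

```text
t: 2.65
position: [431.6, 0.6, 99.7]
orientation: [[0.994, 0.105, -0.004], [0.105, -0.994, -0.001], [-0.004, 0.001, -1.0]]
force: [-0.2, -0.2, 0.2]
gripper_width: 0.997
grasp_force: 0.0
```

Call:
{"name": "play_rows", "arguments": {
  "newtons": 50,
  "plan": [
    {"wx":0,"wy":0,"wz":0,"x":0,"y":0,"z":-0.4,"gripper":1},
    {"wx":0,"wy":0,"wz":0,"x":0,"y":0,"z":0,"gripper":0.3},
    {"wx":0,"wy":0,"wz":0,"x":0,"y":0,"z":0,"gripper":0},
    {"wx":0,"wy":0,"wz":0,"x":0,"y":0,"z":0,"gripper":0},
    {"wx":0,"wy":0,"wz":0,"x":0,"y":0,"z":0,"gripper":0}
  ]
}}

```text
t: 3.28
position: [433.9, 2.1, 98.2]
orientation: [[0.994, 0.107, 0.002], [0.107, -0.994, -0.0], [0.002, 0.0, -1.0]]
force: [-0.6, -1.2, 8.9]
gripper_width: 0.417
grasp_force: 48.4
```

Call:
{"name": "play_rows", "arguments": {
  "newtons": 60,
  "plan": [
    {"wx":0,"wy":0,"wz":0,"x":0,"y":0,"z":1,"gripper":0},
    {"wx":0,"wy":0,"wz":0,"x":0,"y":0,"z":3,"gripper":0},
    {"wx":0,"wy":0,"wz":0,"x":0,"y":0,"z":4,"gripper":0},
    {"wx":0,"wy":0,"wz":0,"x":0,"y":0,"z":4,"gripper":0},
    {"wx":0,"wy":0,"wz":0,"x":0.5,"y":2,"z":2,"gripper":0}
  ]
}}

```text
t: 3.9
position: [438.2, 21.3, 239.8]
orientation: [[0.995, 0.104, 0.002], [0.104, -0.995, -0.0], [0.002, 0.001, -1.0]]
force: [0.5, -0.4, -3.5]
gripper_width: 0.416
grasp_force: 60.1
```

Call:
{"name": "play_rows", "arguments": {
  "newtons": 60,
  "plan": [
    {"wx":0,"wy":0,"wz":0,"x":1,"y":4,"z":0,"gripper":0},
    {"wx":0,"wy":0,"wz":0,"x":1,"y":4,"z":0,"gripper":0},
    {"wx":0,"wy":0,"wz":0,"x":1,"y":4,"z":0,"gripper":0},
    {"wx":0,"wy":0,"wz":0,"x":1,"y":4,"z":0,"gripper":0},
    {"wx":0,"wy":0,"wz":0,"x":1,"y":3,"z":0,"gripper":0}
  ]
}}

```text
t: 4.53
position: [487.8, 214.1, 237.7]
orientation: [[0.994, 0.108, -0.0], [0.108, -0.994, 0.0], [-0.0, -0.0, -1.0]]
force: [-0.0, -0.4, -3.0]
gripper_width: 0.412
grasp_force: 60.0
```

Call:
{"name": "play_rows", "arguments": {
  "newtons": 60,
  "plan": [
    {"wx":0,"wy":0,"wz":0,"x":1,"y":3,"z":0,"gripper":0},
    {"wx":0,"wy":0,"wz":0,"x":0.5,"y":2,"z":0,"gripper":0},
    {"wx":0,"wy":0,"wz":0,"x":0,"y":1,"z":0,"gripper":0},
    {"wx":0,"wy":0,"wz":0,"x":0,"y":0,"z":0,"gripper":0},
    {"wx":0,"wy":0,"wz":0,"x":0,"y":0,"z":0,"gripper":0}
  ]
}}

```text
t: 5.15
position: [503.2, 270.9, 237.3]
orientation: [[0.994, 0.106, -0.0], [0.106, -0.994, -0.001], [-0.0, 0.001, -1.0]]
force: [0.9, -0.2, -3.7]
gripper_width: 0.421
grasp_force: 60.0
```

```bash
python3 - <<'E'
from h import *
print(manip.state()["position"])
im=manip.snapshot("wrist");cv2.imwrite("pics/w2raw.png",im)
im=np.clip(im*1.3,0,255).astype(np.uint8)
for x,y,c in((534,331,(0,0,255)),(534,326,(0,200,0))):cv2.polylines(im,[np.int32(proj("wrist",circ(x,y,78,60)))],1,c)
cv2.imwrite("pics/w2.png",im)
E
```

```text
[503.15177133 270.9383003  237.33770094]
```

View pics/w2.png

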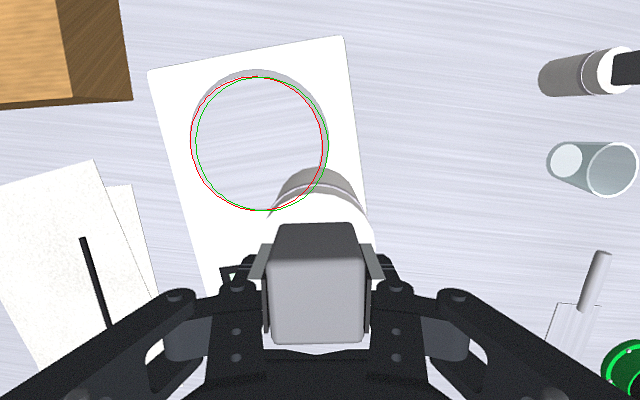

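The pan's top face lies between the two overlays, so its centre is about (534, 328). I'll lower gently there.

Call:
{"name": "play_rows", "arguments": {
  "plan": [
    {"wx":0,"wy":0,"wz":0,"x":1.1,"y":2,"z":0,"gripper":0},
    {"wx":0,"wy":0,"wz":0,"x":1,"y":2,"z":-1,"gripper":0},
    {"wx":0,"wy":0,"wz":0,"x":1,"y":1.7,"z":-2,"gripper":0},
    {"wx":0,"wy":0,"wz":0,"x":0,"y":0,"z":-1.5,"gripper":0},
    {"wx":0,"wy":0,"wz":0,"x":0,"y":0,"z":-0.5,"gripper":0}
  ]
}}

```text
t: 5.82
position: [533.5, 328.2, 185.6]
orientation: [[0.994, 0.107, -0.002], [0.107, -0.994, -0.002], [-0.003, 0.002, -1.0]]
force: [-0.3, -0.3, -3.5]
gripper_width: 0.414
grasp_force: 60.1
```

Call:
{"name": "play_rows", "arguments": {
  "plan": [
    {"wx":0,"wy":0,"wz":0,"x":0,"y":0,"z":-0.3,"gripper":0},
    {"wx":0,"wy":0,"wz":0,"x":0,"y":0,"z":-0.3,"gripper":0},
    {"wx":0,"wy":0,"wz":0,"x":0,"y":0,"z":-0.3,"gripper":0},
    {"wx":0,"wy":0,"wz":0,"x":0,"y":0,"z":0,"gripper":0},
    {"wx":0,"wy":0,"wz":0,"x":0,"y":0,"z":0,"gripper":0}
  ]
}}

```text
t: 6.45
position: [534.3, 329.3, 178.5]
orientation: [[0.994, 0.107, 0.0], [0.107, -0.994, 0.0], [0.0, -0.0, -1.0]]
force: [-0.0, 0.3, -4.7]
gripper_width: 0.411
grasp_force: 60.1
```

Call:
{"name": "play_rows", "arguments": {
  "plan": [
    {"wx":0,"wy":0,"wz":0,"x":0,"y":0,"z":-0.2,"gripper":0},
    {"wx":0,"wy":0,"wz":0,"x":0,"y":0,"z":-0.2,"gripper":0},
    {"wx":0,"wy":0,"wz":0,"x":0,"y":0,"z":-0.2,"gripper":0},
    {"wx":0,"wy":0,"wz":0,"x":0,"y":0,"z":0,"gripper":0},
    {"wx":0,"wy":0,"wz":0,"x":0,"y":0,"z":0,"gripper":0}
  ]
}}

```text
t: 7.08
position: [534.3, 329.4, 172.4]
orientation: [[0.994, 0.107, 0.0], [0.107, -0.994, 0.0], [0.0, -0.0, -1.0]]
force: [0.2, 0.4, -0.7]
gripper_width: 0.415
grasp_force: 60.5
```

Call:
{"name": "play_rows", "arguments": {
  "newtons": 20,
  "plan": [
    {"wx":0,"wy":0,"wz":0,"x":0,"y":0,"z":-0.1,"gripper":0},
    {"wx":0,"wy":0,"wz":0,"x":0,"y":0,"z":0,"gripper":0},
    {"wx":0,"wy":0,"wz":0,"x":0,"y":0,"z":0,"gripper":0},
    {"wx":0,"wy":0,"wz":0,"x":0,"y":0,"z":0,"gripper":1},
    {"wx":0,"wy":0,"wz":0,"x":0,"y":0,"z":0,"gripper":1}
  ]
}}

```text
t: 7.7
position: [534.2, 329.2, 171.3]
orientation: [[0.994, 0.107, -0.0], [0.107, -0.994, -0.0], [-0.0, 0.0, -1.0]]
force: [-0.2, -0.2, 0.1]
gripper_width: 0.824
grasp_force: 0.0
```

Call:
{"name": "play_rows", "arguments": {
  "plan": [
    {"wx":0,"wy":0,"wz":0,"x":0,"y":0,"z":0,"gripper":1},
    {"wx":0,"wy":0,"wz":0,"x":0,"y":0,"z":0,"gripper":1},
    {"wx":0,"wy":0,"wz":0,"x":0,"y":0,"z":0,"gripper":1},
    {"wx":0,"wy":0,"wz":0,"x":0,"y":0,"z":2,"gripper":1},
    {"wx":0,"wy":0,"wz":0,"x":0,"y":0,"z":4,"gripper":1}
  ]
}}

```text
t: 8.32
position: [533.5, 328.6, 230.5]
orientation: [[0.994, 0.107, -0.003], [0.107, -0.994, -0.002], [-0.003, 0.002, -1.0]]
force: [0.9, 0.3, -0.4]
gripper_width: 0.999
grasp_force: 0.0
```

Call:
{"name": "play_rows", "arguments": {
  "plan": [
    {"wx":0,"wy":0,"wz":0,"x":-0.5,"y":0,"z":4,"gripper":1},
    {"wx":0,"wy":0,"wz":0,"x":-0.5,"y":0,"z":2,"gripper":1},
    {"wx":0,"wy":0,"wz":0,"x":0,"y":0,"z":0,"gripper":1},
    {"wx":0,"wy":0,"wz":0,"x":0,"y":0,"z":0,"gripper":1},
    {"wx":0,"wy":0,"wz":0,"x":0,"y":0,"z":0,"gripper":1}
  ]
}}

```text
t: 8.95
position: [524.1, 328.9, 290.0]
orientation: [[0.994, 0.107, -0.002], [0.107, -0.994, -0.001], [-0.002, 0.001, -1.0]]
force: [-0.4, 1.3, 0.3]
gripper_width: 0.995
grasp_force: 0.0
```

```bash
python3 - <<'E'
from h import *
print(manip.state()["position"])
im=manip.snapshot("wrist");cv2.imwrite("pics/w3raw.png",im)
im=np.clip(im*1.3,0,255).astype(np.uint8)
x,y=534,329
cv2.polylines(im,[np.int32(proj("wrist",circ(x,y,72,60)))],1,(0,0,255))
cv2.polylines(im,[np.int32(proj("wrist",circ(x,y,162,30)))],1,(0,0,255))
a=np.radians(6.2);s=18;q=[(x+s*(i*np.cos(a)-j*np.sin(a)),y+s*(i*np.sin(a)+j*np.cos(a)),207) for i,j in((1,1),(-1,1),(-1,-1),(1,-1))]
cv2.polylines(im,[np.int32(proj("wrist",q))],1,(0,255,0))
s=manip.snapshot("side")[270:400,230:370]
s=cv2.resize(s,None,fx=400/130,fy=400/130)[:, :430]
s=cv2.resize(s,(370,400)) if s.shape[1]>430 else s
out=np.hstack([im[:,160:520],s]);cv2.imwrite("pics/w3.png",out)
E
```

```text
[524.05093764 328.85854362 289.95182606]
```

View pics/w3.png

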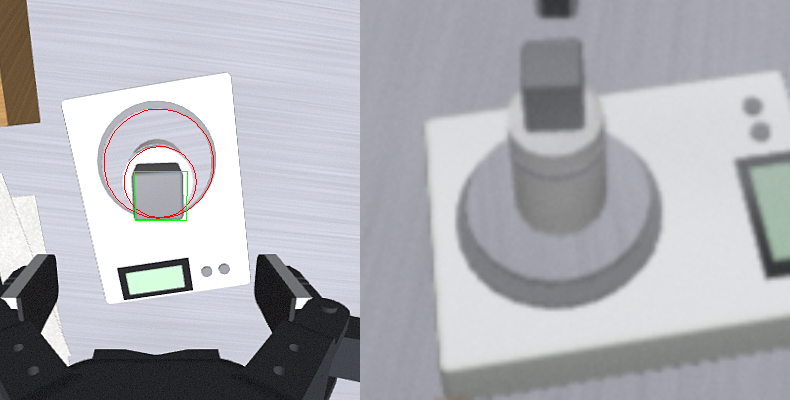

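The cartridge stands upright at the pan centre, with head and body within about 2 mm of the overlay. I'll wait out the two seconds, then regrasp.

Call:
{"name": "play_rows", "arguments": {
  "plan": [
    {"wx":0,"wy":0,"wz":0,"x":0,"y":0,"z":0,"gripper":1},
    {"wx":0,"wy":0,"wz":0,"x":0,"y":0,"z":0,"gripper":1},
    {"wx":0,"wy":0,"wz":0,"x":0,"y":0,"z":0,"gripper":1},
    {"wx":0,"wy":0,"wz":0,"x":0,"y":0,"z":0,"gripper":1},
    {"wx":0,"wy":0,"wz":0,"x":0,"y":0,"z":0,"gripper":1}
  ]
}}

```text
t: 9.68
position: [524.2, 329.3, 291.3]
orientation: [[0.994, 0.107, 0.0], [0.107, -0.994, 0.0], [0.0, -0.0, -1.0]]
force: [-0.6, 0.2, 1.2]
gripper_width: 1.0
grasp_force: 0.0
```

Call:
{"name": "play_rows", "arguments": {
  "plan": [
    {"wx":0,"wy":0,"wz":0,"x":0,"y":0,"z":0,"gripper":1},
    {"wx":0,"wy":0,"wz":0,"x":0,"y":0,"z":0,"gripper":1},
    {"wx":0,"wy":0,"wz":0,"x":0,"y":0,"z":0,"gripper":1},
    {"wx":0,"wy":0,"wz":0,"x":0,"y":0,"z":0,"gripper":1},
    {"wx":0,"wy":0,"wz":0,"x":0,"y":0,"z":0,"gripper":1}
  ]
}}

```text
t: 10.3
position: [524.2, 329.3, 291.3]
orientation: [[0.994, 0.107, -0.0], [0.107, -0.994, 0.0], [-0.0, -0.0, -1.0]]
force: [0.7, -0.0, -0.4]
gripper_width: 0.997
grasp_force: 0.0
```

Call:
{"name": "play_rows", "arguments": {
  "plan": [
    {"wx":0,"wy":0,"wz":0,"x":0,"y":0,"z":0,"gripper":1},
    {"wx":0,"wy":0,"wz":0,"x":0,"y":0,"z":0,"gripper":1},
    {"wx":0,"wy":0,"wz":0,"x":0,"y":0,"z":0,"gripper":1},
    {"wx":0,"wy":0,"wz":0,"x":0,"y":0,"z":0,"gripper":1},
    {"wx":0,"wy":0,"wz":0,"x":0,"y":0,"z":0,"gripper":1}
  ]
}}

```text
t: 10.92
position: [524.2, 329.3, 291.3]
orientation: [[0.994, 0.107, -0.0], [0.107, -0.994, -0.0], [-0.0, 0.0, -1.0]]
force: [0.1, -0.2, -0.3]
gripper_width: 0.998
grasp_force: 0.0
```

Call:
{"name": "play_rows", "arguments": {
  "plan": [
    {"wx":0,"wy":0,"wz":0,"x":0.5,"y":0.1,"z":-3,"gripper":1},
    {"wx":0,"wy":0,"wz":0,"x":0.5,"y":0,"z":-4,"gripper":1},
    {"wx":0,"wy":0,"wz":0,"x":0,"y":0,"z":-3,"gripper":1},
    {"wx":0,"wy":0,"wz":0,"x":0,"y":0,"z":-1.3,"gripper":1},
    {"wx":0,"wy":0,"wz":0,"x":0,"y":0,"z":-0.5,"gripper":1}
  ]
}}

```text
t: 11.55
position: [534.2, 330.4, 173.2]
orientation: [[0.994, 0.107, -0.0], [0.107, -0.994, -0.0], [-0.0, -0.0, -1.0]]
force: [-0.5, 0.7, 0.2]
gripper_width: 1.005
grasp_force: 0.0
```

Call:
{"name": "play_rows", "arguments": {
  "newtons": 20,
  "plan": [
    {"wx":0,"wy":0,"wz":0,"x":0,"y":0,"z":0,"gripper":1},
    {"wx":0,"wy":0,"wz":0,"x":0,"y":0,"z":0,"gripper":0.55},
    {"wx":0,"wy":0,"wz":0,"x":0,"y":0,"z":0,"gripper":0.3},
    {"wx":0,"wy":0,"wz":0,"x":0,"y":0,"z":0,"gripper":0},
    {"wx":0,"wy":0,"wz":0,"x":0,"y":0,"z":0,"gripper":0}
  ]
}}

```text
t: 12.18
position: [534.4, 330.2, 173.5]
orientation: [[0.994, 0.107, 0.0], [0.107, -0.994, 0.0], [0.0, -0.0, -1.0]]
force: [0.2, -0.1, 0.2]
gripper_width: 0.428
grasp_force: 26.2
```

Call:
{"name": "play_rows", "arguments": {
  "newtons": 60,
  "plan": [
    {"wx":0,"wy":0,"wz":0,"x":0,"y":0,"z":0.3,"gripper":0},
    {"wx":0,"wy":0,"wz":0,"x":0,"y":0,"z":1.5,"gripper":0},
    {"wx":0,"wy":0,"wz":0,"x":0,"y":0,"z":4,"gripper":0},
    {"wx":0,"wy":0,"wz":0,"x":0,"y":0,"z":4,"gripper":0},
    {"wx":0,"wy":0,"wz":0,"x":0,"y":-2,"z":2,"gripper":0}
  ]
}}

```text
t: 12.8
position: [533.9, 311.7, 293.9]
orientation: [[0.994, 0.11, 0.002], [0.11, -0.994, 0.003], [0.002, -0.002, -1.0]]
force: [0.6, -0.4, -3.9]
gripper_width: 0.412
grasp_force: 63.2
```

Call:
{"name": "play_rows", "arguments": {
  "plan": [
    {"wx":0,"wy":0,"wz":0,"x":0.3,"y":-4,"z":0,"gripper":0},
    {"wx":0,"wy":0,"wz":0,"x":0.3,"y":-5,"z":0,"gripper":0},
    {"wx":0,"wy":0,"wz":0,"x":0.3,"y":-5,"z":0,"gripper":0},
    {"wx":0,"wy":0,"wz":0,"x":0.3,"y":-5,"z":0,"gripper":0},
    {"wx":0,"wy":0,"wz":0,"x":0.3,"y":-5,"z":0,"gripper":0}
  ]
}}

```text
t: 13.42
position: [548.2, 67.0, 291.1]
orientation: [[0.994, 0.106, -0.001], [0.106, -0.994, -0.001], [-0.001, 0.001, -1.0]]
force: [0.9, -0.2, -3.4]
gripper_width: 0.414
grasp_force: 63.3
```

Call:
{"name": "play_rows", "arguments": {
  "plan": [
    {"wx":0,"wy":0,"wz":0,"x":0.3,"y":-5,"z":0,"gripper":0},
    {"wx":0,"wy":0,"wz":0,"x":0.3,"y":-5,"z":0,"gripper":0},
    {"wx":0,"wy":0,"wz":0,"x":0.3,"y":-5,"z":0,"gripper":0},
    {"wx":0,"wy":0,"wz":0,"x":0.3,"y":-5,"z":0,"gripper":0},
    {"wx":0,"wy":0,"wz":0,"x":0.3,"y":-5,"z":0,"gripper":0}
  ]
}}

```text
t: 14.05
position: [562.6, -182.5, 291.1]
orientation: [[0.994, 0.106, -0.001], [0.106, -0.994, -0.0], [-0.001, -0.0, -1.0]]
force: [0.8, 0.2, -3.5]
gripper_width: 0.413
grasp_force: 63.4
```

Call:
{"name": "play_rows", "arguments": {
  "plan": [
    {"wx":0,"wy":0,"wz":0,"x":0.3,"y":-5,"z":0,"gripper":0},
    {"wx":0,"wy":0,"wz":0,"x":0.3,"y":-4,"z":0,"gripper":0},
    {"wx":0,"wy":0,"wz":0,"x":0.3,"y":-2,"z":0,"gripper":0},
    {"wx":0,"wy":0,"wz":0,"x":0,"y":0,"z":0,"gripper":0},
    {"wx":0,"wy":0,"wz":0,"x":0,"y":0,"z":0,"gripper":0}
  ]
}}

```text
t: 14.68
position: [573.1, -288.1, 291.2]
orientation: [[0.994, 0.108, -0.0], [0.108, -0.994, 0.001], [-0.0, -0.001, -1.0]]
force: [0.1, -0.7, -3.1]
gripper_width: 0.411
grasp_force: 63.3
```

```bash
python3 - <<'E'
from h import *
s=manip.state();print(s["position"],s["force"])
im=manip.snapshot("wrist");cv2.imwrite("pics/w4raw.png",im)
im=np.clip(im*1.3,0,255).astype(np.uint8)
for z,r,c in((110,12.5,(0,0,255)),(95,20.5,(0,160,0)),(60,32,(0,0,255)),(0,42,(0,160,0))):cv2.polylines(im,[np.int32(proj("wrist",circ(632.3,-290.1,z,r))*1)],1,c)
cv2.imwrite("pics/w4.png",im)
E
```

```text
[ 573.14752619 -288.07725689  291.19487004] [ 0.1052394  -0.65891233 -3.13900351]
```

View pics/w4.png

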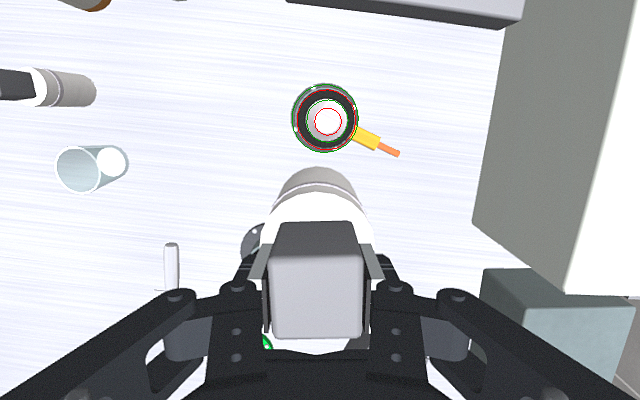

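The port overlay fits to within a pixel (spigot tip at 328,121). I'll check the held cartridge's offset in the grip numerically.

```bash
python3 - <<'E'
from h import *
h=onplane("wrist",[(275,258),(360,258),(363,338),(273,338)],326)
print("head",h.mean(0),np.linalg.norm(np.diff(h,axis=0),axis=1))
g=cv2.cvtColor(cv2.imread("pics/w4raw.png"),cv2.COLOR_BGR2GRAY)
m=np.zeros_like(g);cv2.circle(m,(325,117),45,255,-1)
d=((g<110)&(m>0)).astype(np.uint8)
cs,_=cv2.findContours(d,cv2.RETR_CCOMP,cv2.CHAIN_APPROX_NONE)
for c in sorted(cs,key=len)[-3:]:
    if len(c)>30:
        e=cv2.fitEllipse(c);print(e,[onplane("wrist",[e[0]],z) for z in(0,60,95)])
hsv=[proj("wrist",circ(632.3,-290.1,z,r)).mean(0) for z,r in((0,42),(60,32),(95,20.5))];print(hsv)
E
```

```text
head [ 573.52266285 -285.92552626] [30.30469841 33.81365748 34.75402951]
((326.1094665527344, 119.47470092773438), (42.618473052978516, 43.43977737426758), 14.21886157989502) [array([[ 632.19102778, -291.41682744]]), array([[ 633.29978518, -289.58138071]]), array([[ 633.94656033, -288.51070345]])]
((324.5451965332031, 118.17552185058594), (62.46510314941406, 64.90653991699219), 14.310661315917969) [array([[ 633.57427182, -289.25464849]]), array([[ 634.49221779, -287.71746328]]), array([[ 635.02768627, -286.8207719 ]])]
[array([325.13985669, 118.4440983 ]), array([326.5168397, 119.7624647]), array([327.53514063, 120.90828838])]
```

Call:
{"name": "play_rows", "arguments": {
  "newtons": 80,
  "plan": [
    {"wx":0,"wy":0,"wz":0,"x":2,"y":-0.1,"z":-1,"gripper":0},
    {"wx":0,"wy":0,"wz":0,"x":2,"y":-0.1,"z":-2,"gripper":0},
    {"wx":0,"wy":0,"wz":0,"x":2,"y":0,"z":-2,"gripper":0},
    {"wx":0,"wy":0,"wz":0,"x":0,"y":0,"z":-1.5,"gripper":0},
    {"wx":0,"wy":0,"wz":0,"x":0,"y":0,"z":-1,"gripper":0}
  ]
}}

```text
t: 15.35
position: [633.1, -290.9, 215.0]
orientation: [[0.994, 0.108, -0.001], [0.108, -0.994, 0.001], [-0.001, -0.001, -1.0]]
force: [-0.8, -0.1, -4.4]
gripper_width: 0.415
grasp_force: 81.9
```

Call:
{"name": "play_rows", "arguments": {
  "plan": [
    {"wx":0,"wy":0,"wz":0,"x":0,"y":0,"z":-0.6,"gripper":0},
    {"wx":0,"wy":0,"wz":0,"x":0,"y":0,"z":-0.5,"gripper":0},
    {"wx":0,"wy":0,"wz":0,"x":0,"y":0,"z":-0.5,"gripper":0},
    {"wx":0,"wy":0,"wz":0,"x":0,"y":0,"z":0,"gripper":0},
    {"wx":0,"wy":0,"wz":0,"x":0,"y":0,"z":0,"gripper":0}
  ]
}}

```text
t: 15.98
position: [633.3, -291.8, 200.6]
orientation: [[0.994, 0.107, 0.0], [0.107, -0.994, -0.0], [0.0, 0.0, -1.0]]
force: [-0.3, -0.4, -3.6]
gripper_width: 0.412
grasp_force: 81.9
```

Call:
{"name": "play_rows", "arguments": {
  "plan": [
    {"wx":0,"wy":0,"wz":0,"x":0,"y":0.1,"z":-0.3,"gripper":0},
    {"wx":0,"wy":0,"wz":0,"x":0,"y":0,"z":-0.3,"gripper":0},
    {"wx":0,"wy":0,"wz":0,"x":0,"y":0,"z":-0.4,"gripper":0},
    {"wx":0,"wy":0,"wz":0,"x":0,"y":0,"z":0,"gripper":0},
    {"wx":0,"wy":0,"wz":0,"x":0,"y":0,"z":0,"gripper":0}
  ]
}}

```text
t: 16.6
position: [633.2, -290.7, 190.3]
orientation: [[0.994, 0.107, 0.0], [0.107, -0.994, -0.0], [0.0, 0.0, -1.0]]
force: [-0.2, -0.7, -3.9]
gripper_width: 0.413
grasp_force: 81.9
```

Call:
{"name": "play_rows", "arguments": {
  "plan": [
    {"wx":0,"wy":0,"wz":0,"x":0,"y":0,"z":-0.5,"gripper":0},
    {"wx":0,"wy":0,"wz":0,"x":0,"y":0,"z":-0.5,"gripper":0},
    {"wx":0,"wy":0,"wz":0,"x":0,"y":0,"z":-0.5,"gripper":0},
    {"wx":0,"wy":0,"wz":0,"x":0,"y":0,"z":-0.5,"gripper":0},
    {"wx":0,"wy":0,"wz":0,"x":0,"y":0,"z":-0.5,"gripper":0}
  ]
}}

```text
t: 17.23
position: [633.2, -290.7, 164.9]
orientation: [[0.994, 0.107, -0.0], [0.107, -0.994, 0.0], [-0.0, -0.0, -1.0]]
force: [0.4, -0.5, -3.3]
gripper_width: 0.411
grasp_force: 81.9
```

Call:
{"name": "play_rows", "arguments": {
  "newtons": 100,
  "plan": [
    {"wx":0,"wy":0,"wz":0,"x":0,"y":0,"z":-0.3,"gripper":0},
    {"wx":0,"wy":0,"wz":0,"x":0,"y":0,"z":-0.2,"gripper":0},
    {"wx":0,"wy":0,"wz":0,"x":0,"y":0,"z":-0.2,"gripper":0},
    {"wx":0,"wy":0,"wz":0,"x":0,"y":0,"z":-0.2,"gripper":0},
    {"wx":0,"wy":0,"wz":0,"x":0,"y":0,"z":-0.2,"gripper":0}
  ]
}}

```text
t: 17.85
position: [633.5, -290.8, 155.6]
orientation: [[0.994, 0.107, 0.001], [0.107, -0.994, -0.0], [0.001, 0.001, -1.0]]
force: [-2.0, 1.5, 6.4]
gripper_width: 0.404
grasp_force: 101.9
```

Call:
{"name": "play_rows", "arguments": {
  "plan": [
    {"wx":0,"wy":0,"wz":0,"x":0,"y":0,"z":-0.2,"gripper":0},
    {"wx":0,"wy":0,"wz":0,"x":0,"y":0,"z":-0.2,"gripper":0},
    {"wx":0,"wy":0,"wz":0,"x":0,"y":0,"z":-0.1,"gripper":0},
    {"wx":0,"wy":0,"wz":0,"x":0,"y":0,"z":0,"gripper":0},
    {"wx":0,"wy":0,"wz":0,"x":0,"y":0,"z":0,"gripper":0}
  ]
}}

```text
t: 18.48
position: [633.4, -290.8, 149.9]
orientation: [[0.994, 0.107, 0.001], [0.107, -0.994, -0.0], [0.001, 0.0, -1.0]]
force: [-2.6, 0.6, 5.0]
gripper_width: 0.402
grasp_force: 101.9
```

Call:
{"name": "play_rows", "arguments": {
  "plan": [
    {"wx":0,"wy":0,"wz":0,"x":0,"y":0,"z":-0.1,"gripper":0},
    {"wx":0,"wy":0,"wz":0,"x":0,"y":0,"z":-0.1,"gripper":0},
    {"wx":0,"wy":0,"wz":0,"x":0,"y":0,"z":-0.1,"gripper":0},
    {"wx":0,"wy":0,"wz":0,"x":0,"y":0,"z":0,"gripper":0},
    {"wx":0,"wy":0,"wz":0,"x":0,"y":0,"z":0,"gripper":0}
  ]
}}

```text
t: 19.1
position: [634.1, -290.8, 149.6]
orientation: [[0.994, 0.107, 0.003], [0.107, -0.994, -0.001], [0.003, 0.001, -1.0]]
force: [-5.8, 2.6, 25.2]
gripper_width: 0.405
grasp_force: 104.3
```

The collar has hit its stop: the TCP stalled at 149.6 mm with 25 N. I'll release and retreat.

Call:
{"name": "play_rows", "arguments": {
  "newtons": 20,
  "plan": [
    {"wx":0,"wy":0,"wz":0,"x":0,"y":0,"z":0,"gripper":0},
    {"wx":0,"wy":0,"wz":0,"x":0,"y":0,"z":0,"gripper":1},
    {"wx":0,"wy":0,"wz":0,"x":0,"y":0,"z":0,"gripper":1},
    {"wx":0,"wy":0,"wz":0,"x":0,"y":0,"z":0,"gripper":1},
    {"wx":0,"wy":0,"wz":0,"x":0,"y":0,"z":0,"gripper":1}
  ]
}}

```text
t: 19.73
position: [633.1, -290.7, 145.9]
orientation: [[0.994, 0.107, -0.0], [0.107, -0.994, 0.0], [-0.0, -0.0, -1.0]]
force: [-1.1, -0.2, -0.2]
gripper_width: 1.0
grasp_force: 0.0
```

Call:
{"name": "play_rows", "arguments": {
  "plan": [
    {"wx":0,"wy":0,"wz":0,"x":0,"y":0,"z":1,"gripper":1},
    {"wx":0,"wy":0,"wz":0,"x":0,"y":0,"z":3,"gripper":1},
    {"wx":0,"wy":0,"wz":0,"x":0,"y":0,"z":4,"gripper":1},
    {"wx":0,"wy":0,"wz":0,"x":-0.5,"y":0,"z":4,"gripper":1},
    {"wx":0,"wy":0,"wz":0,"x":-0.5,"y":0,"z":2,"gripper":1}
  ]
}}

```text
t: 20.35
position: [623.9, -290.9, 289.7]
orientation: [[0.994, 0.107, 0.004], [0.107, -0.994, -0.001], [0.004, 0.002, -1.0]]
force: [0.1, -0.4, -0.2]
gripper_width: 0.997
grasp_force: 0.0
```

Call:
{"name": "play_rows", "arguments": {
  "plan": [
    {"wx":0,"wy":0,"wz":0,"x":-2,"y":0,"z":0,"gripper":1},
    {"wx":0,"wy":0,"wz":0,"x":-3,"y":0,"z":0,"gripper":1},
    {"wx":0,"wy":0,"wz":0,"x":-2,"y":0,"z":0,"gripper":1},
    {"wx":0,"wy":0,"wz":0,"x":0,"y":0,"z":0,"gripper":1},
    {"wx":0,"wy":0,"wz":0,"x":0,"y":0,"z":0,"gripper":1}
  ]
}}

```text
t: 20.98
position: [554.0, -290.6, 286.8]
orientation: [[0.994, 0.107, 0.001], [0.107, -0.994, -0.0], [0.001, 0.0, -1.0]]
force: [0.7, -0.8, -0.1]
gripper_width: 1.004
grasp_force: 0.0
```

```bash
python3 - <<'E'
from h import *
s=manip.snapshot("side");w=manip.snapshot("scene")
def d(n,im,x0,y0,zs):
    im=im[y0:y0+80,x0:x0+80];k=5
    im=np.clip(cv2.resize(im,None,fx=k,fy=k,interpolation=cv2.INTER_CUBIC)*1.5,0,255).astype(np.uint8)
    for z,r,c in((48,30,(0,0,255)),(48,32,(0,200,255)),(138,30,(0,200,0))):
        cv2.polylines(im,[np.int32((proj(n,circ(633,-290.2,z,r))-[x0,y0]+.5)*k)],1,c)
    return im
cv2.imwrite("pics/end.png",np.hstack([d("side",s,255,110,0),d("scene",w,248,235,0)]))
E
```

```text
(no output)
```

View pics/end.png

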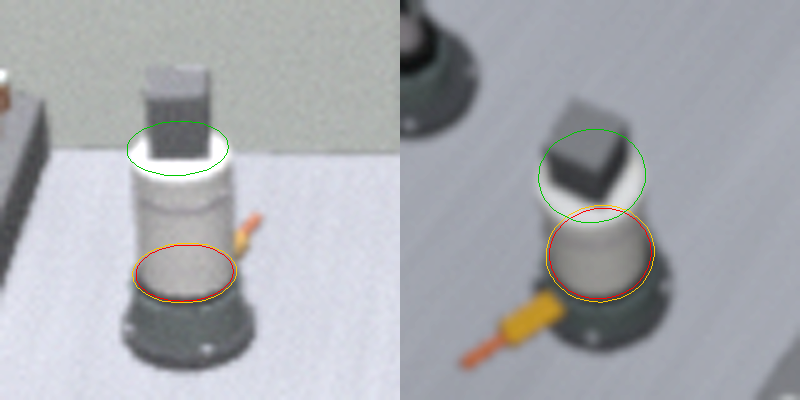

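The cartridge is seated upright on the wide port. Its rim is at the predicted 48 mm level (side px about 292,170) and no black collar band shows above the body.

```bash
python3 -c "
from workcell import manip
print(manip.job_done())"
```

```text
the job is handed in; nothing more can be done
None
```

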